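# Hold a belt tensioner back for a belt change

### The arm

A 6-joint arm with a two-finger parallel gripper is mounted at the origin on the work surface. World frame = base frame: x ahead of the robot, y to its left, z up, the work surface at z = 0. Lengths are in m, angles in rad, forces in N, time in s.
With the tool pointing down it reaches from about 0.35 to 0.875 m from the base axis. Payload 4.2 kg.
Tool frame: the origin (TCP) lies midway between the tips of the shut fingers; the grasp point (between the pads) lies 19 mm behind it; x points along the fingers, z is the direction in which the jaws open and shut, and the axes are right-handed (so a half turn about x gives the same grasp; the last joint's range is limited). The gripper opens to 87 mm and grips with 3 to 60 N. Pads are 19 mm wide; open, the fingers measure 117 mm over their backs; the gripper's body (75 mm by 190 mm) begins 51 mm behind the grasp point.
Start: joints at [-1.07, 0.385, 0.008, 0, -1.194, -0.259], TCP at [0.15, -0.607, 0.223] pointing down, gripper open.
Joint ranges: [-3.14, 3.14], [-1.21, 2.06], [-1.07, 1.41], [-3.16, 2.05], [-2.99, -0.16], [-3.1, 3.1]. Speed limits (rad/s): [2.79, 2.79, 3.14, 3.14, 3.14, 3.14].

### API

Orientations are given as a unit quaternion [x, y, z, w].
In Python, from rig import sensors, get_image, arm gives the robot as it stands.
- The arm moves only by the tool apply_moves, never from a script. Its argument "motion" is a list that holds one entry, the list of rows, each a list of 5 numbers: the shift along the world's x, y, z in m, then the turn about the world's z in rad, then the opening, from 0 (shut) to 1 (fully open). In form: [[[dx, dy, dz, turn, grip], ...]]. A call has exactly 10 rows; each row is the pose to reach, as a shift and turn from the pose commanded when the call began; what a row does not reach only later rows make up. A row lasts 1/8 s, in which the tool goes at most 62.5 mm and 10.7 degrees, less where a joint would pass 70% of its speed; a pose out of reach is approached as far as the arm can. A call with a gripper value outside its range is refused whole. The fingers move at their own pace and stop on an object; "newtons" is the grip in N (left out, the last holds). Time passes only in rows, so rows that repeat a pose let the fingers close, or fill a call up. It gives the time, the measured TCP pose, the force and the opening at its end, in the units of the state.
- sensors.state(): the state, without advancing time (a new reading comes with each control period).
- get_image(name): name is "scene" or "top"; returns a dict with "image" (420x560x3 uint8, blue, green, red), "K" (3x3 intrinsics, pixels), "dist" ([k1, k2, p1, p2, k3] as OpenCV has them; the pictures are not rectified), "origin" and "attitude" of the camera in the world. Camera axes: x right, y down, z forward; pixel columns grow to the right and rows downward; lengths in m; the calibration is good to about 2 mm. A picture is of the moment at which its call begins. There is no depth.
- arm.finish_job(): hands the job in, once; it reports no verdict.
The state is a dict: "time": time; "q": joint angles; "joint_vel": joint speeds; "tau": joint torques, N m; "position": TCP position; "eef_rot": TCP orientation; "contact_force": force on the tool from outside, world axes, zero at the start; "torque": the same for the moment, N m; "gripper_width": finger opening in m.
Only numpy, scipy, OpenCV 4.12 (cv2) and the standard library are available. Lean on these libraries where they do the work, as an engineer would, in place of code of your own. Each camera call takes 0.05 s, during which the arm holds its last target. There are 200 camera calls.

### The job

Ready the belt-drive module for a belt change: lift the steel lock link straight up off its two posts and lay it flat in the blue parts bin. Then push the sprung tensioner arm back past both ratchet clicks, right up to its back stop, and finish while still holding it there yourself: the pawl alone would let it slip forward again. Leave the other parts and tools on the bench where they are.

Things in the scene. Friction and masses are not known exactly. Their poses are not given: they have to be found in the camera images.
- module: Belt-drive module, fixed: black plate 260 (x) x 300 (y) x 10 mm on four pillars, top 70 mm above the bench, with two toothed pulleys (117 mm high), the sprung tensioner arm and its pawl. Nothing on it is higher than 170 mm. Origin on the bench under the plate's centre, axes along the plate's sides, z up. A lock post stands on the plate at x -68, y -16 mm; a rubber-ringed stop at x -50, y +26 mm.
- pivot (a point): Vertical pivot axis of the tensioner arm, at the height of the middle of the arm's knob (143 mm above the bench), at module x -30, y +100 mm. Fixed, same axes as the module.
- handle (a point): Middle of the black round knob (20 mm diameter, 124 to 162 mm above the bench) fixed upright on the free end of the tensioner arm, 165 mm from the pivot; moves with the arm. The arm is an aluminium bar 22 mm wide, 110 to 122 mm above the bench, with a 36 mm steel roller below it and a lock post on top, 125 and 70 mm from the pivot.
- tensioner (a joint): Arm angle, rad: 0 at rest (knob at module x +69, y -32 mm), growing clockwise from above as it is pushed back, to the stop at 0.65 (knob at x -31, y -65). Push at the knob: 3 N at first, 8 N at the stop, up to 3 N more before each click. The pawl clicks at about 0.24 and 0.48; let go after a click, the arm springs forward to about 0.23 or 0.475 and stays. With the link on it moves 0.07 at most.
- link: Lock link: loose steel bar 130 x 30 x 6 mm, 0.15 kg, a 13 mm hole 50 mm either side of its middle, hanging level over the 8 mm pins of the two lock posts, on their shoulders (130 mm above the bench; pins end at 146 mm). Origin: middle of its underside, x along the bar, z up. Black grip knob, 18 mm diameter, on its middle, 6 to 40 mm above the origin.
- bin: The parts bin: blue open box, 220 (x) x 150 (y) x 60 mm tall, 4 mm walls and floor, empty, fixed to the bench beside the module, on its left or right. Origin: centre of its underside, z up.
- jig: Bystander, fixed: clamping jig of aluminium blocks on a black plate, 170 x 120 mm, 110 mm high, on the other side of the module from the bin. Origin: centre of its underside.
- hexkey: Bystander: L-shaped hex key, 80 x 25 mm, 6 mm thick, lying on the module's plate. Origin under the middle of its long leg.
- bearing: Bystander: ball bearing, 32 mm diameter, 10 mm high, lying on the module's plate. Origin: centre of its underside.
- screwdriver: Bystander: screwdriver lying on the bench between robot and module. Origin under its middle.
- caliper: Bystander: sliding caliper, 190 mm long, lying on the bench between robot and module. Origin under its beam's middle.
- spare_pulley: Bystander: toothed aluminium pulley, 60 mm diameter, 36 mm high, standing on the module's plate near its right-hand edge. Origin: centre of its underside.
- block: Bystander: aluminium block 60 x 40 x 30 mm on the bench, ahead and to the right. Origin: centre of its underside.
- oil: Bystander: white oil bottle, 44 mm diameter, 120 mm tall, on the bench, ahead and to the left. Origin: centre of its underside.
Mind the look-alikes: they are no part of the job. Leave any brown, green or turquoise look-alike of the link alone.

How it is judged:
On the way, in this order (a step that is already met when the one before it is completed fails the run):
1. the lock link is held in the fingers, lifted clear of both posts (more than 35 mm up) (height (world z) of link above 0.165 m and contact force between the fingers and link above 0.5 N), for 0.1 s.
2. the lock link lies flat and at rest in the bin, let go (x of link in the frame of bin between -0.1 and 0.1 m and y of link in the frame of bin between -0.065 and 0.065 m and z of link in the frame of bin below 0.03 m and angle between link's own z axis and vertical below 0.3 rad and linear speed of link below 0.05 m/s and contact force between the fingers and link below 0.1 N), for 0.2 s.
3. the tensioner arm is pushed back past both clicks and held near its stop by the fingers (value of joint tensioner above 0.58 rad and contact force between the fingers and tensioner above 2 N), for 0.5 s.
At the end, for the whole second after the job is handed in: The fingers hold the tensioner arm steady beyond 0.58 rad (stop 0.65; the pawl alone holds it only at 0.475), pressing with more than 2 N; the lock link lies flat (within 0.3 rad), at rest and let go in the bin, its middle within 100 x 65 mm of the bin's centre and under 30 mm high (all of step 2 and all of step 3 and velocity of joint tensioner between -0.05 and 0.05 rad/s); the arm keeps its last pose, push and grip.
It fails at once if a loose part or tool other than the lock link is shifted by more than 30 mm (distance of any of hexkey, bearing, screwdriver, caliper, spare_pulley, block, oil from where it was at the start of the episode above 0.03 m).
It also fails if it takes over 54 s, if anything falls off the work surface, if the arm or the gripper's body presses on something with over 40 N, if the wrist force passes 120 N, or if a joint passes its speed limit or range.

## Working session

There is one attempt and no reset: what is moved stays moved. The work goes in short steps, Python scripts to look and compute and a tool call to move; the robot and the scene stay as the last step left them, time stands still between calls to the robot, and variables do not carry over. Pictures are saved under pics/ and viewed, about 8 in all and at most 12, crops included, and the job is handed in when it is done.

Besides the shell and the picture viewer there is one more tool, called after "Request:" as name(argument=value, ...) on one line, values as JSON. apply_moves: Moves the arm, as the interface text tells. Its arguments: {"type":"object","properties":{"motion":{"type":"array"},"newtons":{"type":"number"}},"required":["motion"]}

```bash
mkdir -p pics; cat > h.py <<'E'
import numpy as np, cv2, pickle
from rig import sensors, get_image, arm
from scipy.spatial.transform import Rotation as R
def snap(n,f):
    d=get_image(n); cv2.imwrite(f'pics/{f}.png',d['image']); pickle.dump(d,open(f'pics/{f}.pkl','wb')); return d
def load(f): return pickle.load(open(f'pics/{f}.pkl','rb'))
def rot(d):
    a=np.array(d['attitude'],float); return a if a.shape==(3,3) else R.from_quat(a).as_matrix()
def ray(d,px):
    u=cv2.undistortPoints(np.array([[px]],float),np.array(d['K']),np.array(d['dist']))[0,0]
    return rot(d)@np.array([*u,1])
def atz(d,px,z):
    r=ray(d,px); o=np.array(d['origin']); return o+r*(z-o[2])/r[2]
def proj(d,P):
    M=rot(d).T; t=-M@np.array(d['origin'])
    return cv2.projectPoints(np.array(P,float).reshape(-1,3),cv2.Rodrigues(M)[0],t,np.array(d['K']),np.array(d['dist']))[0][:,0]
E
python3 - <<'E'
from h import *
for n in('top','scene'):
    d=snap(n,n+'0'); print(d['origin'],d['attitude'],d['K'])
print(sensors.state())
E
```

```text
[0.43346523 0.01491978 1.0574402 ] [ 0.70722609 -0.70512461  0.03597348 -0.03655748] [[441.09785433   0.         277.94861041]
 [  0.         441.09785433 201.56516201]
 [  0.           0.           1.        ]]
[1.23195476 0.07712454 0.87946366] [ 0.60836756  0.70823677 -0.26553464 -0.24037668] [[464.33509862   0.         274.10043385]
 [  0.         464.33509862 207.51941856]
 [  0.           0.           1.        ]]
{'time': 0.1, 'q': array([-1.07040181e+00,  3.85498375e-01,  6.76971845e-03, -4.74764867e-04,
       -1.19399543e+00, -2.58616067e-01]), 'joint_vel': array([ 0.00239061, -0.00304739,  0.0040783 ,  0.00188924, -0.00017389,
       -0.00045123]), 'tau': array([ 1.10074811e-04, -3.91688991e+01,  1.87934929e+01,  4.23189014e+00,
        1.34379117e-02, -7.20734874e-05]), 'position': array([ 0.14955173, -0.60628915,  0.22155462]), 'eef_rot': array([-0.55604535,  0.43568947,  0.55717452,  0.43651438]), 'contact_force': array([ 0.11640772, -0.35654657, -0.39040419]), 'torque': array([ 0.00098227, -0.01175863,  0.04730615]), 'gripper_width': 0.08690654066585386}
```

View pics/top0.png

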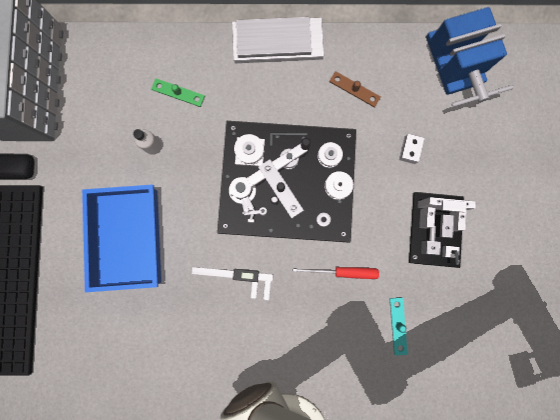

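View pics/scene0.png

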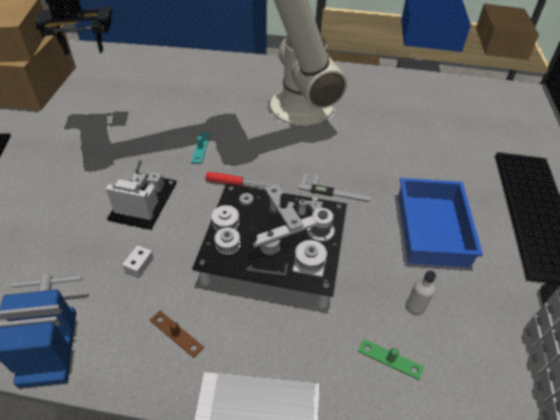

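The top view shows the robot at the bottom, so up is +x and left is +y.

- **Bin and module:** the blue bin is at (121,238), left of the module at (287,182).
- **Link candidates:** steel bar on the module at (281,187), green at (178,92), brown at (355,88), turquoise at (398,326). Only the steel bar on the module's posts fits the description.

I'll confirm it in an enlarged crop.

```bash
python3 - <<'E'
from h import *
d=load('top0'); im=d['image'][112:252,210:370]
cv2.imwrite('pics/crop1.png',cv2.resize(im,None,fx=5,fy=4.285*5/4.285*0.857,interpolation=cv2.INTER_CUBIC) if 0 else cv2.resize(im,(686,600),interpolation=cv2.INTER_CUBIC))
# plate corners by dark threshold
g=d['image'].max(2); m=((g<60)*255).astype(np.uint8); m[:, :212]=0; m[:,362:]=0; m[:115]=0; m[250:]=0
m=cv2.morphologyEx(m,cv2.MORPH_OPEN,np.ones((3,3)))
c=max(cv2.findContours(m,0,2)[0],key=cv2.contourArea); h=cv2.convexHull(c)
q=cv2.approxPolyN(h,4)[0] if hasattr(cv2,'approxPolyN') else None
print(q)
Q=np.array([atz(d,p,.07)[:2] for p in q]); print(Q, Q.mean(0), np.linalg.norm(Q-np.roll(Q,1,0),axis=1)); 
b=d['image'].astype(int); m=(((b[...,0]-b[...,2])>70)*255).astype(np.uint8); m[:,170:]=0
c=max(cv2.findContours(m,0,2)[0],key=cv2.contourArea); q=cv2.approxPolyN(cv2.convexHull(c),4)[0]
print(q); B=np.array([atz(d,p,.06)[:2] for p in q]); print(B,B.mean(0), np.linalg.norm(B-np.roll(B,1,0),axis=1))
E
```

```text
[[355 130]
 [354 158]
 [260 129]
 [267 124]]
[[ 0.70033697 -0.15997203]
 [ 0.63523297 -0.15671969]
 [ 0.70204689  0.05748589]
 [ 0.71381398  0.04152447]] [ 0.6878577  -0.05442034] [0.2019467  0.06518519 0.22438389 0.01983006]
[[157 287]
 [ 84 292]
 [ 82 189]
 [153 184]]
[[0.34386215 0.28503666]
 [0.33230405 0.4475175 ]
 [0.5636927  0.46316051]
 [0.57566673 0.30135867]] [0.45388141 0.37426833] [0.23237851 0.16289141 0.23191682 0.16224431]
```

View pics/crop1.png

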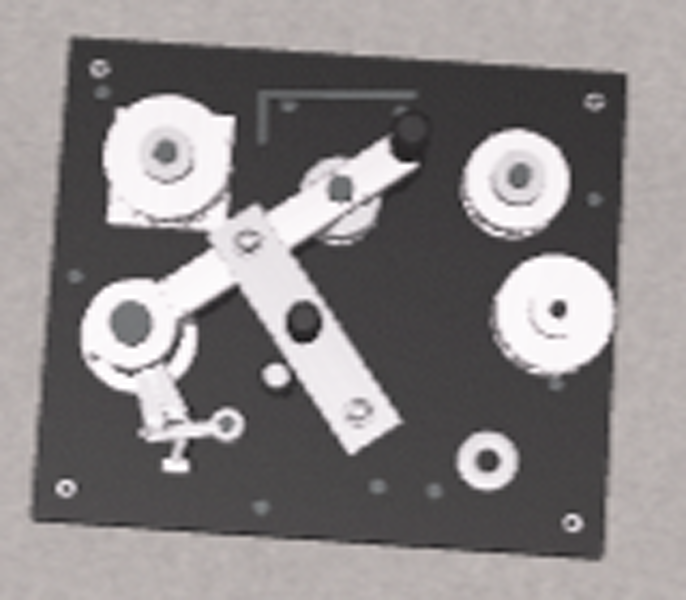

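The crop shows the steel link. Its knob top is near crop (302,316), its holes near (248,240) and (359,411), and the arm's knob near (411,130). The hex key, bearing and spare pulley are clear of the link.

```bash
cat >> h.py <<'E'
def modfit():
    d=load('top0'); s=686/160
    C=np.array([[72,37],[627,73],[602,558],[32,522]])/s+[210,112]
    W=np.array([atz(d,p,.07)[:2] for p in C])
    Lc=np.array([[.13,.15],[.13,-.15],[-.13,-.15],[-.13,.15]])
    c=W.mean(0); A=Lc.T@(W-c); th=np.arctan2(A[0,1]-A[1,0],A[0,0]+A[1,1])
    M=np.array([[np.cos(th),-np.sin(th)],[np.sin(th),np.cos(th)]])
    return c,th,M,W-(c+Lc@M.T)
E
python3 - <<'E'
from h import *
d=load('top0'); s=686/160; f=lambda x,y:np.array([x,y])/s+[210,112]
c,th,M,res=modfit(); print('mod',c,np.degrees(th)); print(res*1000)
w=lambda x,y:c+M@[x/1000,y/1000]
print('post',w(-68,-16),'post2',w(12,44),'mid',w(-28,14))
h1,h2=atz(d,f(248,240),.141)[:2],atz(d,f(359,411),.141)[:2]
print('holes',h1,h2,np.linalg.norm(h1-h2),'mid',(h1+h2)/2,'ang',np.arctan2(*(h1-h2)[::-1]))
print('knobtop',atz(d,f(304,316),.17)); print('handle',w(69,-32),atz(d,f(411,130),.162)[:2],'pivot',w(-30,100),'stop',w(-31,-65))
st=sensors.state(); print(st['position'],R.from_quat(st['eef_rot']).as_matrix().round(3))
E
```

```text
mod [ 0.58281499 -0.00603658] -3.627936012199505
[[-0.56607371 -1.61773732]
 [-0.43766023  1.11869385]
 [ 1.09708997  1.59043193]
 [-0.09335603 -1.09138846]]
post [ 0.51393883 -0.01770167] post2 [0.59757514 0.03711592] mid [0.55575698 0.00970712]
holes [0.59886181 0.03730932] [ 0.51473929 -0.01713559] 0.10020402189785914 mid [0.55680055 0.01008686] ang 0.5744112091189846
knobtop [0.55724308 0.00988991 0.17      ]
handle [ 0.64965185 -0.04233857] [ 0.64909856 -0.04159061] pivot [0.55920282 0.09566133] stop [ 0.5477641  -0.06894473]
[ 0.14955173 -0.60628915  0.22155462] [[-0.001 -0.971 -0.239]
 [ 0.002 -0.239  0.971]
 [-1.     0.     0.002]]
```

Request:
apply_moves(motion=[[[0.03,0.045,0.01,0.03,1],[0.06,0.09,0.02,0.07,1],[0.095,0.14,0.03,0.1,1],[0.13,0.19,0.037,0.13,1],[0.16,0.24,0.037,0.17,0.8],[0.19,0.29,0.037,0.2,0.6],[0.225,0.34,0.037,0.23,0.5],[0.26,0.39,0.037,0.27,0.5],[0.29,0.44,0.037,0.3,0.5],[0.325,0.49,0.037,0.333,0.5]]], newtons=30)

```text
time: 1.35
position: [0.475, -0.1149, 0.2595]
eef_rot: [-0.621, 0.337, 0.622, 0.337]
contact_force: [-0.0, -0.2, 0.5]
gripper_width: 0.0445
```

Request:
apply_moves(motion=[[[0.03,0.045,0,0,0.5],[0.055,0.085,0,0,0.5],[0.075,0.115,0,0,0.5],[0.0815,0.127,-0.01,0,0.5],[0.0815,0.127,-0.03,0,0.5],[0.0815,0.127,-0.05,0,0.5],[0.0815,0.127,-0.065,0,0.5],[0.0815,0.127,-0.075,0,0.5],[0.0815,0.127,-0.08,0,0.5],[0.0815,0.127,-0.08,0,0.5]]])

```text
time: 2.6
position: [0.5562, 0.0101, 0.1796]
eef_rot: [0.621, -0.338, -0.621, -0.338]
contact_force: [0.6, 0.1, -0.5]
gripper_width: 0.0434
```

```bash
python3 - <<'E'
from h import *
a=snap('scene','s1'); st=sensors.state(); print(st['position'])
cv2.imwrite('pics/c2.png',cv2.resize(a['image'][140:320,180:370],(633,600),interpolation=cv2.INTER_CUBIC))
E
```

```text
[0.55648244 0.01015374 0.17995442]
```

View pics/c2.png

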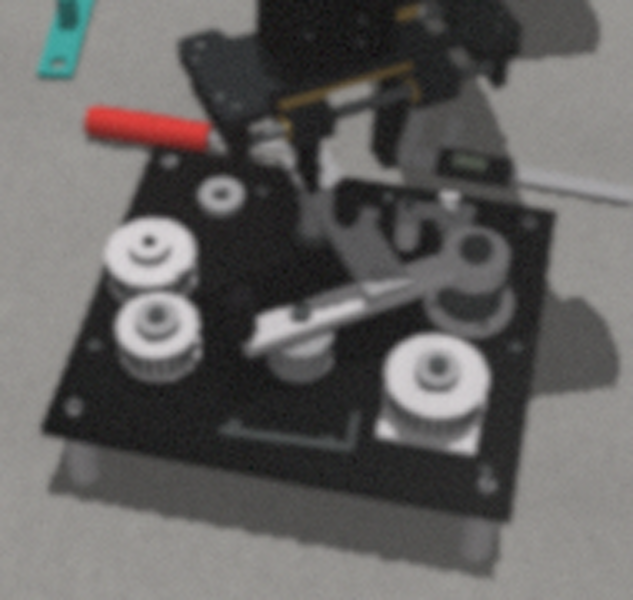

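The scene crop shows the fingers, with tips near (315,150) and (390,160), straddling the middle of the link. Nothing blocks the descent, so I'll go down and grip.

Request:
apply_moves(motion=[[[0,0,-0.015,0,0.5],[0,0,-0.03,0,0.5],[0,0,-0.038,0,0.5],[0,0,-0.038,0,0.5],[0,0,-0.038,0,0],[0,0,-0.038,0,0],[0,0,-0.038,0,0],[0,0,-0.038,0,0],[0,0,-0.038,0,0],[0,0,-0.038,0,0]]], newtons=30)

```text
time: 3.9
position: [0.5563, 0.0103, 0.1419]
eef_rot: [0.621, -0.338, -0.621, -0.338]
contact_force: [-0.5, -0.1, 2.7]
gripper_width: 0.0169
```

Request:
apply_moves(motion=[[[0,0,0.004,0,0],[0,0,0.01,0,0],[0,0,0.02,0,0],[0,0,0.03,0,0],[0,0,0.045,0,0],[0,0,0.06,0,0],[0,0,0.075,0,0],[0,0,0.09,0,0],[0,0,0.1,0,0],[0,0,0.1,0,0]]])

```text
time: 5.15
position: [0.5566, 0.0103, 0.2425]
eef_rot: [0.622, -0.337, -0.621, -0.338]
contact_force: [-0.6, -0.4, -2.0]
gripper_width: 0.0173
```

```bash
python3 - <<'E'
from h import *
a=snap('scene','s2'); st=sensors.state(); print(st['position'],st['gripper_width'])
cv2.imwrite('pics/c3.png',cv2.resize(a['image'][80:320,180:480],(700,560),interpolation=cv2.INTER_CUBIC))
E
```

```text
[0.55607813 0.01027355 0.24157814] 0.016877385222377746
```

View pics/c3.png

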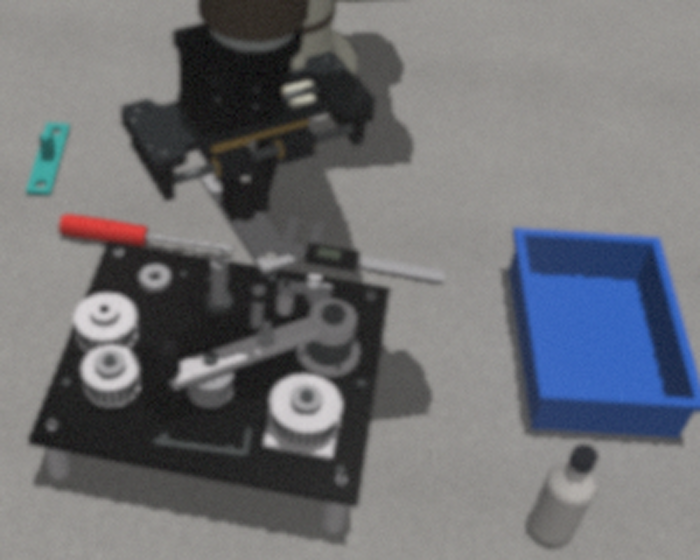

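The link is up and level in the fingers, near (240,250), and the module's posts are bare. Next it goes to the bin.

Request:
apply_moves(motion=[[[-0.01,0.03,0,-0.05,0],[-0.02,0.07,0,-0.1,0],[-0.032,0.115,0,-0.16,0],[-0.045,0.16,0,-0.22,0],[-0.058,0.205,0,-0.29,0],[-0.071,0.25,0,-0.36,0],[-0.083,0.295,0,-0.43,0],[-0.094,0.33,0,-0.48,0],[-0.1,0.355,0,-0.508,0],[-0.103,0.364,0,-0.508,0]]])

```text
time: 6.45
position: [0.4524, 0.3752, 0.2403]
eef_rot: [0.517, -0.483, -0.517, -0.482]
contact_force: [-0.4, -0.6, -2.8]
gripper_width: 0.0172
```

Request:
apply_moves(motion=[[[0,0,-0.02,0,0],[0,0,-0.05,0,0],[0,0,-0.085,0,0],[0,0,-0.12,0,0],[0,0,-0.15,0,0],[0,0,-0.175,0,0],[0,0,-0.195,0,0],[0,0,-0.205,0,0],[0,0,-0.205,0,0],[0,0,-0.205,0,0]]])

```text
time: 7.7
position: [0.4537, 0.3746, 0.0374]
eef_rot: [0.516, -0.482, -0.516, -0.484]
contact_force: [0.1, 0.4, -1.8]
gripper_width: 0.017
```

```bash
python3 - <<'E'
from h import *
a=snap('scene','s3'); st=sensors.state(); print(st['position'],st['gripper_width'])
b=snap('top','t3')
cv2.imwrite('pics/c4.png',np.hstack([cv2.resize(a['image'][130:290,360:520],(400,400),interpolation=cv2.INTER_CUBIC),cv2.resize(b['image'][160:320,50:210],(400,400),interpolation=cv2.INTER_CUBIC)]))
E
```

```text
[0.45368321 0.37470574 0.03757616] 0.017263820486286805
```

View pics/c4.png

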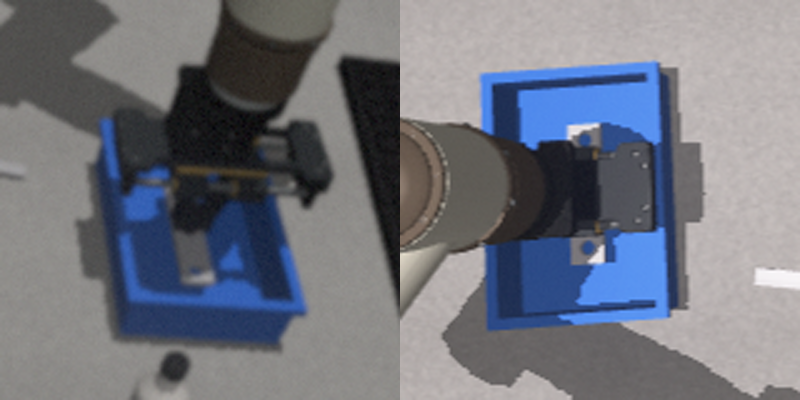

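The link hangs centred and aligned over the bin floor, with its ends at (585,130) and (588,250) in the right-hand view. I'll set it down and let go.

Request:
apply_moves(motion=[[[0,0,-0.008,0,0],[0,0,-0.015,0,0],[0,0,-0.019,0,0],[0,0,-0.021,0,0],[0,0,-0.021,0,0],[0,0,-0.021,0,0.2],[0,0,-0.021,0,0.45],[0,0,-0.021,0,0.45],[0,0,-0.021,0,0.45],[0,0,-0.021,0,0.45]]])

```text
time: 9.05
position: [0.4533, 0.3743, 0.0155]
eef_rot: [-0.516, 0.483, 0.516, 0.483]
contact_force: [-0.1, -0.2, -0.1]
gripper_width: 0.038
```

Request:
apply_moves(motion=[[[0,0,0.01,0,0.45],[0,0,0.03,0,0.45],[0,0,0.06,0,0.45],[0,0,0.1,0,0.45],[0,0,0.14,0,0.45],[0,0,0.18,0,0.45],[0,0,0.21,0,0.45],[0,0,0.235,0,0.45],[0,0,0.244,0,0.45],[0,0,0.244,0,0.45]]])

```text
time: 10.3
position: [0.4531, 0.3742, 0.2599]
eef_rot: [-0.516, 0.483, 0.517, 0.483]
contact_force: [0.4, -0.2, -0.6]
gripper_width: 0.0394
```

```bash
python3 - <<'E'
from h import *
a=snap('top','t4'); b=snap('scene','s4'); print(sensors.state()['q'].round(3))
cv2.imwrite('pics/c5.png',np.hstack([cv2.resize(b['image'][130:290,360:520],(400,400),interpolation=cv2.INTER_CUBIC),cv2.resize(a['image'][160:320,50:210],(400,400),interpolation=cv2.INTER_CUBIC)]))
c,th,M,_=modfit()
P=np.array([.5592,.0957]);k=np.array([.0905,-.1380])
for t in np.arange(0,.66,.05):
    v=R.from_euler('z',-t).apply([*k,0])[:2]-k; print(round(t,2),v.round(4))
E
```

```text
[ 9.660e-01  2.990e-01 -2.900e-02 -1.000e-03 -1.246e+00 -2.470e+00]
0.0 [0. 0.]
0.05 [-0.007  -0.0044]
0.1 [-0.0142 -0.0083]
0.15 [-0.0216 -0.012 ]
0.2 [-0.0292 -0.0152]
0.25 [-0.037  -0.0181]
0.3 [-0.0448 -0.0206]
0.35 [-0.0528 -0.0227]
0.4 [-0.0609 -0.0243]
0.45 [-0.069  -0.0256]
0.5 [-0.0772 -0.0265]
0.55 [-0.0855 -0.027 ]
0.6 [-0.0937 -0.027 ]
0.65 [-0.102  -0.0266]
```

View pics/c5.png

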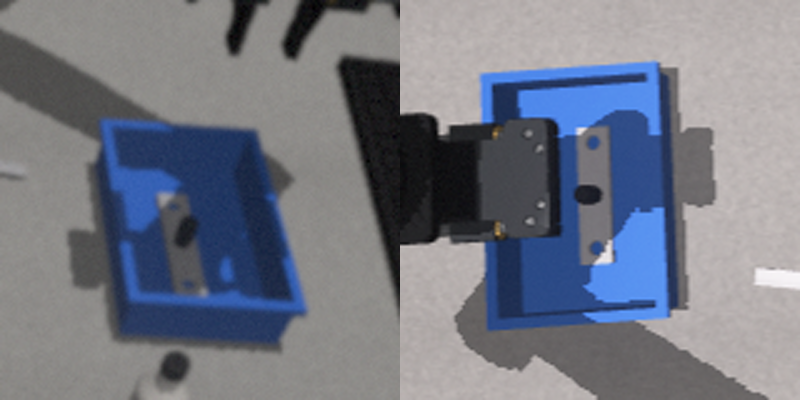

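The link lies flat and free in the bin, with its knob at (588,195) in the right-hand view. The last joint is at -2.47, so I'll turn the other way (+2.08 rad) to put the jaws along the push direction at the knob.

Request:
apply_moves(motion=[[[0.01,-0.02,0,0.12,0.45],[0.03,-0.06,0,0.3,0.45],[0.05,-0.11,0,0.48,0.45],[0.07,-0.155,0,0.66,0.45],[0.09,-0.2,0,0.84,0.45],[0.11,-0.245,0,1.02,0.45],[0.135,-0.29,0,1.2,0.45],[0.155,-0.335,0,1.38,0.45],[0.175,-0.375,0,1.56,0.45],[0.19,-0.4,0,1.74,0.45]]])

```text
time: 11.65
position: [0.6432, -0.0279, 0.2576]
eef_rot: [-0.701, -0.085, 0.703, -0.085]
contact_force: [-0.2, 1.2, -0.5]
gripper_width: 0.039
```

Request:
apply_moves(motion=[[[0.003,-0.008,0,0.16,0.45],[0.006,-0.016,0,0.3,0.45],[0.006,-0.016,0,0.344,0.45],[0.006,-0.016,-0.02,0.344,0.45],[0.006,-0.016,-0.04,0.344,0.45],[0.006,-0.016,-0.06,0.344,0.45],[0.006,-0.016,-0.075,0.344,0.45],[0.006,-0.016,-0.085,0.344,0.45],[0.006,-0.016,-0.09,0.344,0.45],[0.006,-0.016,-0.09,0.344,0.45]]])

```text
time: 12.9
position: [0.6493, -0.0418, 0.1696]
eef_rot: [0.678, 0.202, -0.678, 0.202]
contact_force: [-0.1, 0.7, -0.2]
gripper_width: 0.0393
```

```bash
python3 - <<'E'
from h import *
a=snap('scene','s5'); b=snap('top','t5'); st=sensors.state(); print(st['position'],st['q'].round(2),st['gripper_width'],R.from_quat(st['eef_rot']).as_matrix()[:,2].round(3))
cv2.imwrite('pics/c6.png',np.hstack([cv2.resize(a['image'][150:310,190:350],(400,400),interpolation=cv2.INTER_CUBIC),cv2.resize(b['image'][100:260,210:370],(400,400),interpolation=cv2.INTER_CUBIC)]))
E
```

```text
[ 0.64960513 -0.04178608  0.17026125] [ 0.18  0.47  0.    0.   -1.11  0.4 ] 0.03924459807923424 [-0.836 -0.548 -0.001]
```

View pics/c6.png

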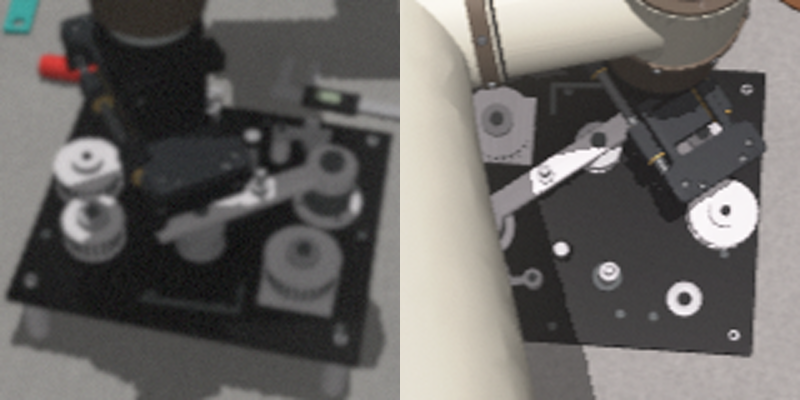

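The jaws stand above the arm's knob and aligned with its direction of travel. The measured knob position and the module model agree within 1 mm. Now I'll descend and grip.

Request:
apply_moves(motion=[[[0,0,-0.012,0,0.45],[0,0,-0.025,0,0.45],[0,0,-0.034,0,0.45],[0,0,-0.038,0,0.45],[0,0,-0.038,0,0.45],[0,0,-0.038,0,0],[0,0,-0.038,0,0],[0,0,-0.038,0,0],[0,0,-0.038,0,0],[0,0,-0.038,0,0]]], newtons=20)

```text
time: 14.25
position: [0.6501, -0.0414, 0.132]
eef_rot: [0.678, 0.202, -0.677, 0.202]
contact_force: [3.5, 2.5, -0.7]
gripper_width: 0.0194
```

Gripped: the opening is 19.4 mm on the 20 mm knob. I'll push along the arc to about 0.3 rad.

Request:
apply_moves(motion=[[[-0.004,-0.0026,0,-0.03,0],[-0.0085,-0.0053,0,-0.06,0],[-0.0128,-0.0075,0,-0.09,0],[-0.0171,-0.0098,0,-0.12,0],[-0.0216,-0.012,0,-0.15,0],[-0.0261,-0.014,0,-0.18,0],[-0.0307,-0.0158,0,-0.21,0],[-0.0354,-0.0176,0,-0.24,0],[-0.0401,-0.0191,0,-0.27,0],[-0.0448,-0.0206,0,-0.3,0]]])

```text
time: 15.5
position: [0.6057, -0.0613, 0.132]
eef_rot: [0.702, 0.099, -0.699, 0.098]
contact_force: [5.8, 4.7, -0.4]
gripper_width: 0.0194
```

Request:
apply_moves(motion=[[[-0.005,-0.0013,0,-0.03,0],[-0.0104,-0.0026,0,-0.065,0],[-0.0161,-0.0037,0,-0.1,0],[-0.0218,-0.0046,0,-0.135,0],[-0.0275,-0.0054,0,-0.17,0],[-0.0324,-0.0059,0,-0.2,0],[-0.0374,-0.0062,0,-0.23,0],[-0.0423,-0.0064,0,-0.26,0],[-0.0473,-0.0064,0,-0.29,0],[-0.0522,-0.0063,0,-0.32,0]]])

```text
time: 16.75
position: [0.5545, -0.0672, 0.132]
eef_rot: [0.709, -0.014, -0.705, -0.015]
contact_force: [7.4, 6.5, -3.1]
gripper_width: 0.0195
```

```bash
python3 - <<'E'
from h import *
st=sensors.state(); p=st['position']; v=p[:2]-[.5592,.0957]
print(p,st['contact_force'].round(1),st['gripper_width'],'r',np.hypot(*v),'ang',np.arctan2(-.138,.0905)-np.arctan2(v[1],v[0]))
E
```

```text
[ 0.55450146 -0.06720123  0.13201475] [ 7.4  6.5 -3.1] 0.01948533282735625 r 0.16296897582138334 ang 0.6092746221759665
```

Request:
apply_moves(motion=[[[-0.001,0,0,-0.005,0],[-0.002,0,0,-0.01,0],[-0.003,0,0,-0.02,0],[-0.004,0,0,-0.025,0],[-0.005,0,0,-0.03,0],[-0.006,0.0005,0,-0.03,0],[-0.0065,0.0005,0,-0.03,0],[-0.007,0.0005,0,-0.03,0],[-0.007,0.0005,0,-0.03,0],[-0.007,0.0005,0,-0.03,0]]])

```text
time: 18.0
position: [0.5494, -0.0669, 0.132]
eef_rot: [0.71, -0.024, -0.703, -0.025]
contact_force: [11.4, 4.9, -6.7]
gripper_width: 0.0191
```

```bash
python3 - <<'E'
from h import *
a=snap('scene','s6'); b=snap('top','t6')
st=sensors.state(); p=st['position']; v=p[:2]-[.5592,.0957]
print(p,st['contact_force'].round(1),st['gripper_width'],'ang',np.arctan2(-.138,.0905)-np.arctan2(v[1],v[0]))
cv2.imwrite('pics/c7.png',np.hstack([cv2.resize(a['image'][130:310,170:350],(400,400),interpolation=cv2.INTER_CUBIC),cv2.resize(b['image'][100:300,70:270],(400,400),interpolation=cv2.INTER_CUBIC)]))
E
```

```text
[ 0.54941828 -0.06688127  0.13204096] [11.   5.3 -6.3] 0.01927826766237919 ang 0.6405323952191041
```

View pics/c7.png

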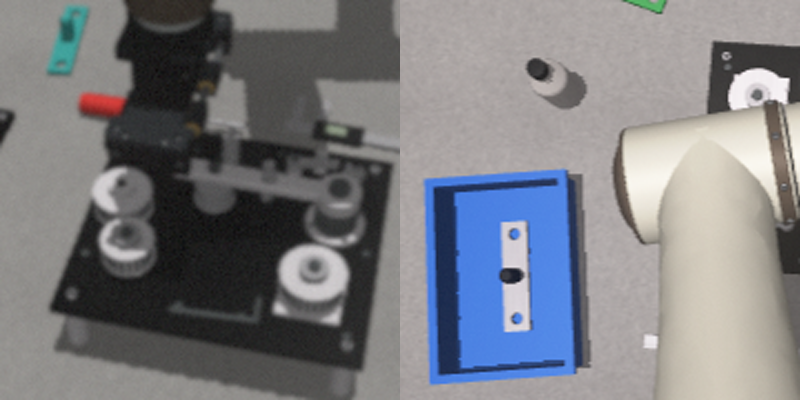

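The arm now lies along the module's y axis with its knob in the fingers, and the link is flat in the bin at (513,275). The force jumped to 11 N at about 0.64 rad. One small nudge with dwell will confirm the stop and satisfy the hold time.

Request:
apply_moves(motion=[[[-0.0007,0,0,0,0],[-0.0015,0,0,0,0],[-0.002,0,0,0,0],[-0.002,0,0,0,0],[-0.002,0,0,0,0],[-0.002,0,0,0,0],[-0.002,0,0,0,0],[-0.002,0,0,0,0],[-0.002,0,0,0,0],[-0.002,0,0,0,0]]])

```text
time: 19.35
position: [0.5492, -0.0669, 0.1321]
eef_rot: [0.712, -0.024, -0.702, -0.025]
contact_force: [16.0, 4.1, -9.7]
gripper_width: 0.0195
```

The tool moved only 0.2 mm while the force rose from 11 to 16 N, so the arm is at its back stop and held. I'll hand in.

```bash
python3 - <<'E'
from h import *
print(sensors.state()['joint_vel'].round(3)); print(arm.finish_job())
E
```

```text
[-0.     0.    -0.002 -0.001  0.     0.001]
the job is handed in; nothing more can be done
None
```

I lifted the steel lock link straight up off its posts and laid it flat in the blue bin. I then gripped the tensioner knob, pushed the arm back to its stop, and handed the job in at about 19.4 s while still holding it there.

- **Link:** the last pictures show it flat, near the middle of the bin and let go.
- **Tensioner:** from the tool's position, the arm is at about 0.64 rad. On the last nudge the force rose from 11 to 16 N with almost no movement, so I took that as the back stop. The 16 N is the backward push; there was also about 10 N vertical and 4 N sideways on the tool, well under the limits.
- **Steadiness:** joint speeds were practically zero at hand-in, with the grip on the knob holding at 19.5 mm.
- **Not checked:** I did not measure whether the other parts stayed put. The tool touched only the link and the knob, and those visible in the pictures looked undisturbed. In the last views the gripper or arm hides several of them. The angle comes from the tool's position, because the joint itself can't be read.

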